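# Shift the teaching gearbox into the gear marked by the largest wheel

## Robot

A 6-joint arm with a two-finger parallel gripper is mounted at the origin on the work surface. World frame = base frame: x ahead of the robot, y to its left, z up, the work surface at z = 0. Lengths are in m, angles in rad, forces in N, time in s.
With the tool pointing down it reaches from about 0.25 to 0.775 m from the base axis. Payload 4 kg.
Tool frame: the origin (TCP) lies on the centre line of the jaws, within the pads' length; the fingertips stand 8 mm ahead of it and the grasp point (between the pads) lies 11 mm behind it; z points along the fingers, y is the direction in which the jaws open and shut (so a half turn about z gives the same grasp; the last joint's range is limited). The gripper opens to 94 mm and grips with 3 to 60 N. Pads are 16 mm wide; open, the fingers measure 119 mm over their backs; the gripper's body (75 mm by 177 mm) begins 78 mm behind the grasp point.
Start: joints at [-1.253, 0.087, 1.371, -0, 1.684, -0.103], TCP at [0.225, -0.502, 0.214] pointing down, gripper open.
Joint ranges: [-3.1, 3.1], [-0.76, 2.03], [0.27, 2.55], [-1.08, 4.22], [0.17, 2.65], [-2.57, 2.57]. Speed limits (rad/s): [2.79, 2.79, 3.14, 3.14, 3.14, 3.14].

## Interface

Orientations are given as [roll, pitch, yaw] about the fixed x, y, z axes, in that order (R = Rz(yaw) Ry(pitch) Rx(roll)).
In Python, from bench import robot, cams, close_job gives the robot as it stands.
- The arm moves only by the tool arm_command, never from a script. Its argument "plan" is one flat list of numbers, 7 for each row, row after row: the shift along the tool's x, y, z in cm, then the turn, a rotation vector about the tool's x, y, z in degrees, then the closure, from 0 (fully open) to 1 (shut). A call has 1 to 8 rows; each row shifts and turns the commanded pose from where the row before left it, along the tool's axes as they then stand; what a row does not reach is not made up. A row lasts 1/8 s, in which the tool goes at most 62.5 mm and 10.7 degrees, less where a joint would pass 70% of its speed; a pose out of reach is approached as far as the arm can. A call with a gripper value outside its range is refused whole. The fingers move at their own pace and stop on an object; the grip force is fixed at half the most. Time passes only in rows, so rows that do not move let the fingers close. It gives the time, the measured TCP pose, the force and the opening at its end, in the units of the state.
- robot.get_obs(): the state, without advancing time (a new reading comes with each control period).
- cams.snapshot(name): name is "scene" or "side" or "wrist"; returns a dict with "pixels" (420x560x3 uint8, red, green, blue), "fov_y" (degrees; the focal length in pixels is half the picture's height over the tangent of half this angle, whatever the lens; pixels are square), "cx", "cy" (the principal point, pixels), "camera_from_world" (4x4, takes a point from world to camera coordinates); the wrist camera has in their place "tool_from_camera" (4x4, takes a point from camera to tool coordinates, whose origin is the TCP and whose axes are the flange's). Camera axes: x right, y up, looking along -z (the intrinsics and any distortion apply to the point x, -y, -z); pixel columns grow to the right and rows downward; lengths in m; the calibration is good to about 2 mm. A picture is of the moment at which its call begins: read the wrist's pose just before it. There is no depth.
- close_job(): hands the job in, once; it reports no verdict.
The state is a dict: "time": time; "joint_positions": joint angles; "qvel": joint speeds; "joint_torque": joint torques, N m; "tool_pos": TCP position; "ee_rot": TCP orientation; "wrist_force": force on the tool from outside, world axes, zero at the start; "wrist_torque": the same for the moment, N m; "width": finger opening in m.
Only numpy, scipy, OpenCV 4.12 (cv2) and the standard library are available. Lean on these libraries where they do the work, as an engineer would, in place of code of your own. Each camera call takes 0.05 s, during which the arm holds its last target.

## Task

On the bench gearbox, push the selector lever through its H-shaped gate into the slot marked by the largest of the four gear wheels on the gate plate, fully home. Only push it, with the fingertips or the outside of the fingers: do not take the lever between the fingers, and leave the jar, the cup and the cap where they stand.

Things in the scene. Friction and masses are not known exactly. Their poses are not given: they have to be found in the camera images.
- gearbox: grey bench gearbox, fixed: base 220 x 190 mm (x, y), housing 190 x 150 mm, an aluminium gate plate on top, upper face 101 mm above the bench. A shaft flange reaches to y = +110 mm, a crank to y = -137 mm, both below 77 mm height. Origin: centre of the underside, below the middle of the gate; x points to its far side (away from the robot at yaw 0), y to the left, z up.
- gate_middle (a point): middle of the H gate, on the plate's upper face. In the gearbox's frame two slots run along x, one left (+y), one right (-y), each with a far (+x) and a near (-x) end, joined half-way by a cross passage along y. Each of the four slot ends is marked by the gear wheel lying outside it in the same quadrant (same signs of x and y).
- lever_knob (a point): centre of the lever's black knob, upright, round-ended, 28 mm thick and 54 mm long (27 mm above and below this point), on a 10 mm steel stem. 165 mm up the lever from its pivot, which is 20 mm above the gearbox origin: 185 mm above the bench when upright. From the middle it travels 46 mm along x to a slot's end and 33 mm along y to either slot's line. It cannot be lifted off.
- throw (a joint): tilt of the lever along the slots, rad: +0.28 fully home in a far (+x) end, 0 in the cross passage, -0.28 fully home in a near (-x) end. It can cross between the slots only within about +-0.04 of 0. About 3 N on the knob moves it; friction keeps it where it is left; no spring or detent.
- across (a joint): tilt of the lever across the gate, rad: +0.20 at the stop on the line of the left (+y) slot, -0.20 on the right; it can go along a slot only when within about 0.03 of that. About 3 N on the knob moves it; friction keeps it where it is left. It starts in the right (-y) slot, anywhere from one end to the other.
- wheel_large: the largest brass gear wheel, 40 mm over its teeth and 5 mm thick, lying flat and fixed on the gate plate just outside the end of one slot, 58 mm from the middle of the gate along the gearbox's x and 36 mm along its y. Origin at the centre of its underside.
- wheel_medium: the second largest brass gear wheel, 26 mm over its teeth and 5 mm thick, lying flat and fixed on the gate plate just outside the end of one slot, 58 mm from the middle of the gate along the gearbox's x and 36 mm along its y. Origin at the centre of its underside.
- wheel_small: a small brass gear wheel, 20 mm over its teeth and 5 mm thick, lying flat and fixed on the gate plate just outside the end of one slot, 58 mm from the middle of the gate along the gearbox's x and 36 mm along its y. Origin at the centre of its underside.
- wheel_tiny: the smallest brass gear wheel, 14 mm over its teeth and 5 mm thick, lying flat and fixed on the gate plate just outside the end of one slot, 58 mm from the middle of the gate along the gearbox's x and 36 mm along its y. Origin at the centre of its underside.
- specimen_jar: loose pale clear-plastic jar with a white cap, 42 mm in diameter, 65 mm high, standing beside the gearbox; origin at the centre of its underside. Leave alone.
- cup: loose open white plastic cup, 44 mm in diameter at the rim, 55 mm high; origin at the centre of its underside. Leave alone.
- jar_cap: loose white jar cap, 42 mm in diameter, 13 mm high, lying flat; origin at the centre of its underside. Leave alone.

How it is judged:
By the outcome, as a careful person would: the job done as asked, in the order asked, and still so for the second after the job is handed in, with the robot touching nothing.
It also fails if it takes over 59 s, if anything falls off the work surface, if the arm or the gripper's body presses on something with over 40 N, if the wrist force passes 120 N, or if a joint passes its speed limit or range.

## Working session

There is one attempt and no reset: what is moved stays moved. The work goes in short steps, Python scripts to look and compute and a tool call to move; the robot and the scene stay as the last step left them, time stands still between calls to the robot, and variables do not carry over. Pictures are saved under pics/ and viewed, and the job is handed in when it is done.

Besides the shell and the picture viewer there is one more tool, called after "Emit:" by a JSON object that holds its "op" and its "data", one argument or row to a line. arm_command: Moves the arm, as the interface text tells. Its arguments: {"type":"object","properties":{"plan":{"type":"array","items":{"type":"number"}}},"required":["plan"]}

```bash
ls; mkdir -p pics; python3 - <<'E'
from bench import robot,cams
import cv2,numpy as np
print(robot.get_obs())
for n in ["scene","side","wrist"]:
    s=cams.snapshot(n)
    cv2.imwrite(f"pics/{n}0.png",s["pixels"][:,:,::-1])
    print(n,{k:v for k,v in s.items() if k!="pixels"})
E
```

```text
pics
{'time': 0.0, 'joint_positions': array([-1.25308959e+00,  8.79331108e-02,  1.37223559e+00, -6.04793867e-05,
        1.68358847e+00, -1.03079318e-01]), 'qvel': array([ 5.08484477e-04,  3.57137662e-06,  8.17525216e-04, -3.12106682e-05,
       -8.63096513e-05, -8.13469567e-04]), 'joint_torque': array([ 6.44188058e-04, -3.40183568e+01, -3.02424109e+01,  7.16948742e-02,
        3.28317506e-02, -1.72288233e-04]), 'tool_pos': array([ 0.22448453, -0.50152435,  0.21232559]), 'ee_rot': array([-3.13943344e+00, -1.62931233e-04,  4.20779138e-01]), 'wrist_force': array([-0.14955396, -0.13363057, -0.53225099]), 'wrist_torque': array([-0.01700755,  0.02853126, -0.01292126]), 'width': 0.09402282009457479}
scene {'fov_y': 57.02706959249502, 'cx': 278.2137638048783, 'cy': 212.11885770378098, 'camera_from_world': array([[-4.83091536e-02,  9.98832389e-01, -2.89809838e-04,
        -2.06397614e-02],
       [-6.42482947e-01, -3.08519292e-02,  7.65678667e-01,
         2.73233888e-01],
       [ 7.64775711e-01,  3.71754862e-02,  6.43223208e-01,
        -1.34278509e+00],
       [ 0.00000000e+00,  0.0000000
[... 152 characters left out ...]
orld': array([[-0.8363009 , -0.54813133,  0.01236292,  0.51799469],
       [ 0.38419744, -0.56979717,  0.72644581, -0.29871898],
       [-0.39114335,  0.61227709,  0.68711254, -0.6827571 ],
       [ 0.        ,  0.        ,  0.        ,  1.        ]])}
wrist {'fov_y': 71.3014266084798, 'cx': 280.77582806035366, 'cy': 210.16405530533655, 'tool_from_camera': array([[ 1.18446889e-03,  9.64784494e-01,  2.63038928e-01,
         7.53830116e-02],
       [ 9.99999222e-01, -1.24553399e-03,  6.54044508e-05,
        -3.70131939e-04],
       [ 3.90725126e-04,  2.63038646e-01, -9.64785219e-01,
        -1.71124767e-01],
       [ 0.00000000e+00,  0.00000000e+00,  0.00000000e+00,
         1.00000000e+00]])}
```

View pics/scene0.png

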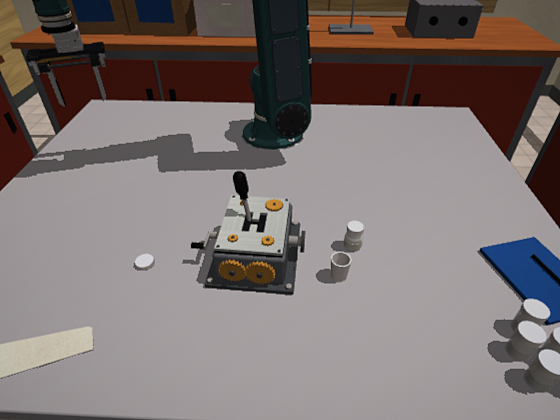

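View pics/side0.png

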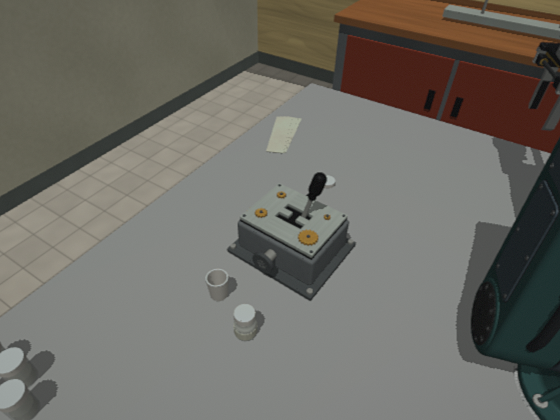

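View pics/wrist0.png

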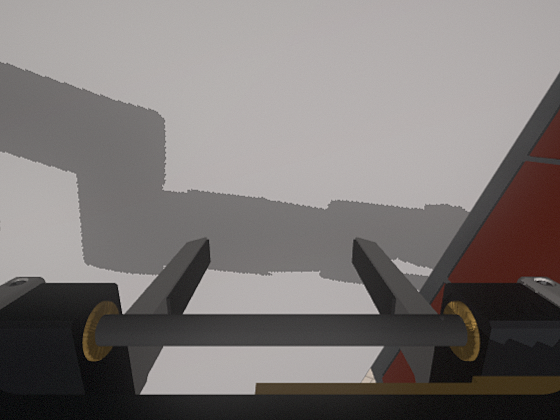

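Scene view: the gearbox is around (255,245). The big wheel at (274,205) is on the robot side at +y, so the near-left slot. The lever knob is near (240,185). Next I'll enlarge.

```bash
python3 - <<'E'
import cv2
a=cv2.imread("pics/scene0.png")[160:300,185:370]
cv2.imwrite("pics/sc.png",cv2.resize(a,None,fx=4,fy=4,interpolation=cv2.INTER_CUBIC))
a=cv2.imread("pics/side0.png")[165:305,220:365]
cv2.imwrite("pics/si.png",cv2.resize(a,None,fx=4,fy=4,interpolation=cv2.INTER_CUBIC))
E
```

```text
(no output)
```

View pics/sc.png

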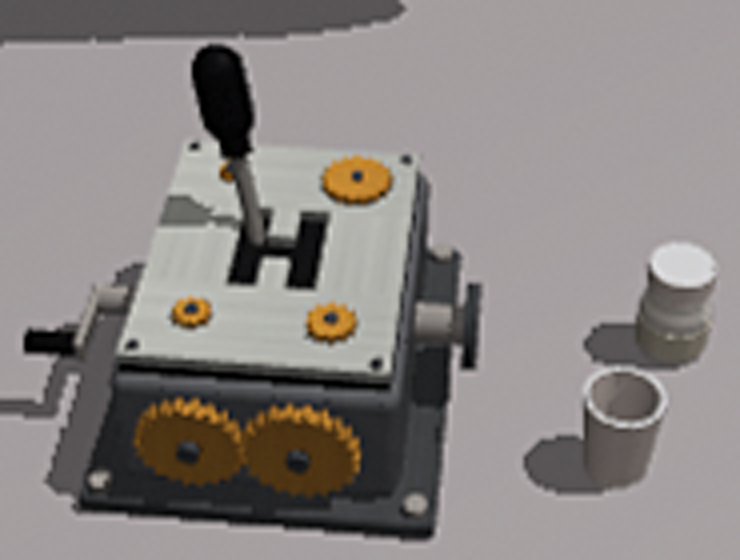

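View pics/si.png

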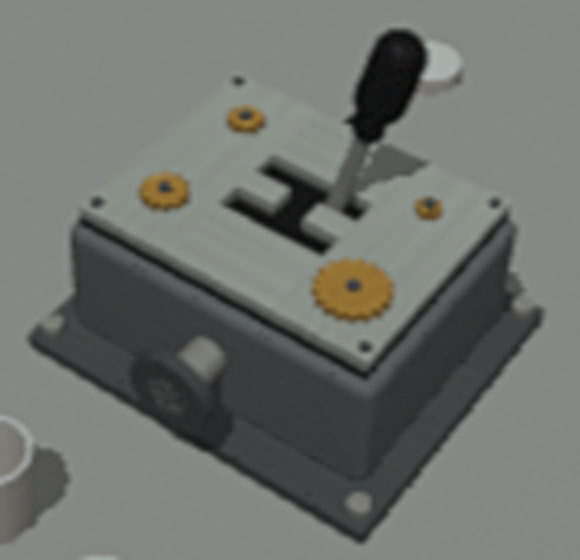

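```bash
cat > h.py <<'E'
import numpy as np
from scipy.optimize import least_squares
CAL={}
C={"scene":(57.02706959249502,278.2137638048783,212.11885770378098,np.array([[-4.83091536e-02,9.98832389e-01,-2.89809838e-04,-2.06397614e-02],[-6.42482947e-01,-3.08519292e-02,7.65678667e-01,2.73233888e-01],[7.64775711e-01,3.71754862e-02,6.43223208e-01,-1.34278509]])),
"side":(54.58436831737582,274.01363410866634,214.70776529315464,np.array([[-0.8363009,-0.54813133,0.01236292,0.51799469],[0.38419744,-0.56979717,0.72644581,-0.29871898],[-0.39114335,0.61227709,0.68711254,-0.6827571]]))}
def proj(n,P):
    f,cx,cy,T=C[n]; f=210/np.tan(np.radians(f/2))
    p=np.atleast_2d(P)@T[:,:3].T+T[:,3]
    return np.c_[cx+f*p[:,0]/-p[:,2], cy+f*-p[:,1]/-p[:,2]]
def crop(n,u,v):
    o={"scene":(185,160),"side":(220,165)}[n]
    return np.array([(u+.5)/4-.5+o[0],(v+.5)/4-.5+o[1]])
def tri(obs):
    return least_squares(lambda P:np.concatenate([(proj(n,P)[0]-uv) for n,uv in obs]),[0.5,0,0.1])
def box(p,L):
    c,s=np.cos(p[2]),np.sin(p[2]); L=np.atleast_2d(L)
    return np.c_[p[0]+c*L[:,0]-s*L[:,1],p[1]+s*L[:,0]+c*L[:,1],L[:,2]]
E
python3 - <<'E'
from h import *
W=np.array([[-58,36,106],[58,36,106],[58,-36,106],[-58,-36,106]])/1e3
sc=np.array([crop("scene",*p) for p in [(357,178),(331,321),(191,311),(228,173)]])
si=np.array([crop("side",*p) for p in [(353,287),(165,189),(245,118),(429,207)]])
for names in (["scene"],["side"],["scene","side"]):
    ob={"scene":sc,"side":si}
    r=least_squares(lambda p:np.concatenate([(proj(n,box(p,W))-ob[n]).ravel() for n in names]),[.5,0,0])
    print(names,r.x,np.abs(r.fun).max())
p=r.x
k=tri([("scene",crop("scene",222,98)),("side",crop("side",391,83))])
print("knob",k.x,k.fun)
d=k.x[:2]-p[:2];c,s=np.cos(p[2]),np.sin(p[2])
print("local",c*d[0]+s*d[1],-s*d[0]+c*d[1])
# jar cup cap
for nm,h,uv in [("jar",.065,(355.5,228)),("cup",.055,(341,259)),("cap",.013,(145,261))]:
    q=least_squares(lambda q:proj("scene",[q[0],q[1],h])[0]-uv,[.5,0]).x; print(nm,q)
E
```

```text
['scene'] [ 0.57855546 -0.00359575 -0.04811614] 0.49608078672824263
['side'] [ 0.57497263 -0.0036799  -0.05493939] 0.21311842501086176
['scene', 'side'] [ 0.57613566 -0.00389959 -0.05122318] 1.18736612094375
knob [ 0.54337744 -0.03394612  0.17551912] [-0.22942277 -0.23588771 -0.20680103  0.22378325]
local -0.031176847109948305 -0.03168436995253387
jar [0.5479451 0.2220661]
cup [0.63572467 0.18385874]
cap [ 0.62332704 -0.24830064]
```

Both views agree on the gearbox pose: about (0.576, -0.004), yaw -0.05. The knob is at local (-31, -32) mm. The target is near-left. First I'll shut the fingers and turn the tool to line up with the gearbox (+27° about tool z).

Emit:
{"op": "arm_command", "data": {
  "plan": [0,0,0,0,0,9,1,0,0,0,0,0,9,1,0,0,0,0,0,9,1,1.6,-3.2,0,0,0,0,1,1.6,-3.2,0,0,0,0,1,1.6,-3.2,0,0,0,0,1,1.6,-3.2,0,0,0,0,1,1.6,-3.2,0,0,0,0,1]
}}

```text
time: 1.15
tool_pos: [0.313, -0.345, 0.2131]
ee_rot: [-3.141, 0.0, -0.051]
wrist_force: [0.3, -0.7, -0.3]
width: 0.0169
```

Emit:
{"op": "arm_command", "data": {
  "plan": [2,-4,0,0,0,0,1,2,-4,0,0,0,0,1,2,-4,0,0,0,0,1,2,-4,0,0,0,0,1,2,-4,0,0,0,0,1,2,-4,0,0,0,0,1,2,-4,0,0,0,0,1,0,0,0,0,0,0,1]
}}

```text
time: 2.15
tool_pos: [0.4671, -0.0714, 0.2129]
ee_rot: [-3.141, 0.001, -0.046]
wrist_force: [-0.2, -0.2, -0.2]
width: 0.0003
```

```bash
cat > loc.py <<'E'
from bench import robot
from h import *
o=robot.get_obs(); p=np.array([.5761,-.0039,-.0512]); d=o["tool_pos"][:2]-p[:2];c,s=np.cos(p[2]),np.sin(p[2])
print("local mm",1e3*(c*d[0]+s*d[1]),1e3*(-s*d[0]+c*d[1]),o["tool_pos"],o["ee_rot"],o["wrist_force"],o["width"],o["time"])
E
python3 loc.py
```

```text
local mm -105.37555069748002 -72.99192142307713 [ 0.46712698 -0.0714034   0.21292969] [-3.14097563e+00  9.28403915e-04 -4.55967639e-02] [-0.20825507 -0.22901065 -0.21380807] 0.00030130284418355014 2.15
```

Emit:
{"op": "arm_command", "data": {
  "plan": [0.6,-2,0,0,0,0,1,0.6,-2,0,0,0,0,1,0,0,2,0,0,0,1,0,0,2,0,0,0,1,0,0,1.5,0,0,0,1,0,0,0,0,0,0,1]
}}

```text
time: 2.9
tool_pos: [0.4794, -0.0349, 0.157]
ee_rot: [-3.142, 0.003, -0.051]
wrist_force: [-0.4, -0.2, -0.6]
width: 0.0006
```

```bash
python3 loc.py; cat > snap.py <<'E'
import sys,cv2
from bench import cams
t=sys.argv[1]
a=cams.snapshot("scene")["pixels"][160:300,185:325,::-1]
b=cams.snapshot("side")["pixels"][165:305,220:360,::-1]
f=lambda x:cv2.resize(x,None,fx=2.8,fy=2.8,interpolation=cv2.INTER_CUBIC)
cv2.imwrite(f"pics/{t}.png",cv2.hconcat([f(a),f(b)]))
E
python3 snap.py a1
```

```text
local mm -94.94677835268338 -35.88813733107662 [ 0.47944097 -0.03488196  0.15700887] [-3.14152794  0.00316377 -0.0514611 ] [-0.41873127 -0.15906085 -0.61063476] 0.0005813542044301168 2.9
```

View pics/a1.png

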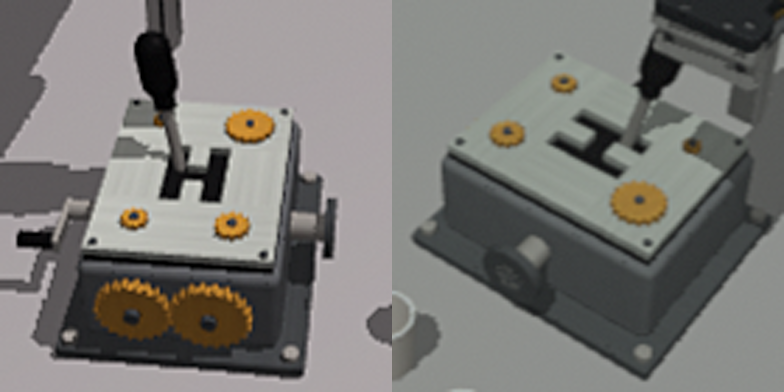

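Emit:
{"op": "arm_command", "data": {
  "plan": [1,-0.3,0,0,0,0,1,1,0,0,0,0,0,1,1,0,0,0,0,0,1,1,0,0,0,0,0,1,1,0,0,0,0,0,1,1,0,0,0,0,0,1,0.7,0,0,0,0,0,1,0,0,0,0,0,0,1]
}}

```text
time: 4.0
tool_pos: [0.5482, -0.0348, 0.1583]
ee_rot: [3.142, -0.0, -0.05]
wrist_force: [-1.1, 0.2, 1.0]
width: 0.0005
```

```bash
python3 loc.py;python3 snap.py a2
```

```text
local mm -26.31616495542174 -32.27085581698759 [ 0.54816677 -0.03478177  0.15828816] [ 3.14154551e+00 -1.80245851e-04 -5.03964129e-02] [-1.11740567  0.16316567  1.01284272] 0.0004533773516359598 4.0
```

View pics/a2.png

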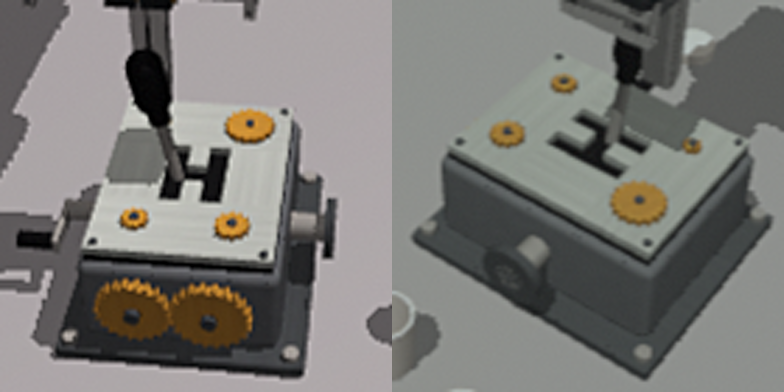

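Emit:
{"op": "arm_command", "data": {
  "plan": [0.4,0,0,0,0,0,1,0,0,0,0,0,0,1,-1.5,0,0,0,0,0,1,-1.5,0,0,0,0,0,1,-1.5,0,0,0,0,0,1,0,0,0,0,0,0,1]
}}

```text
time: 4.85
tool_pos: [0.5057, -0.0325, 0.1589]
ee_rot: [3.142, -0.001, -0.051]
wrist_force: [-0.7, -0.8, 0.1]
width: 0.0002
```

```bash
python3 loc.py; cat > big.py <<'E'
import sys,cv2
from bench import cams
t=sys.argv[1]
a=cams.snapshot("scene")["pixels"][160:240,205:285,::-1]
b=cams.snapshot("side")["pixels"][165:245,270:350,::-1]
f=lambda x:cv2.resize(x,None,fx=5,fy=5,interpolation=cv2.INTER_CUBIC)
cv2.imwrite(f"pics/{t}.png",cv2.hconcat([f(a),f(b)]))
E
python3 big.py b1
```

```text
local mm -68.8406801668399 -32.193367341688614 [ 0.50570195 -0.03252808  0.15885438] [ 3.14150502e+00 -1.00954743e-03 -5.05395219e-02] [-0.67504646 -0.77802514  0.1186649 ] 0.00024505622109728426 4.85
```

View pics/b1.png

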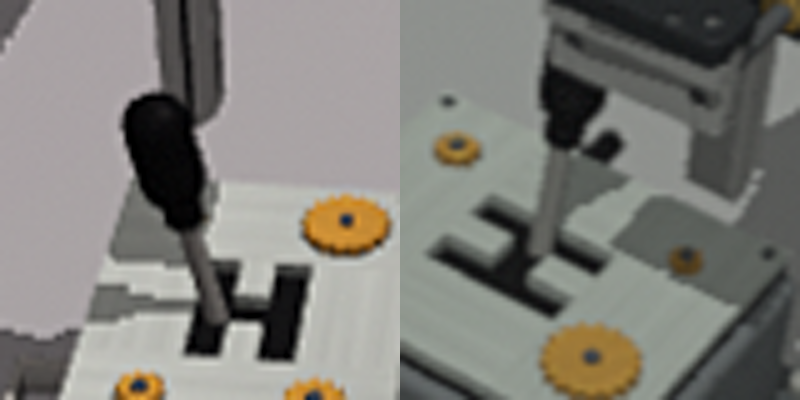

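```bash
cat >> h.py <<'E'
P0=np.array([.5761,-.0039,-.0512])
def lev(t,a,L):
    d=np.array([np.sin(t)*np.cos(a),np.sin(a),np.cos(t)*np.cos(a)])
    return box(P0,np.array([0,0,.02])+np.outer(np.atleast_1d(L),d))
E
python3 - <<'E'
from h import *
for t in [-.08,-.04,0,.04,.08,.12]:
    q=lev(t,-.2,[.085,.138,.165,.178])
    print(t,((proj("scene",q)-[205,160])*5).round(0).tolist(),((proj("side",q)-[270,165])*5+[400,0]).round(0).tolist())
E
```

```text
-0.08 [[209.0, 289.0], [179.0, 188.0], [163.0, 134.0], [155.0, 107.0]] [[552.0, 234.0], [583.0, 129.0], [599.0, 73.0], [607.0, 45.0]]
-0.04 [[208.0, 294.0], [177.0, 196.0], [160.0, 142.0], [152.0, 116.0]] [[545.0, 230.0], [571.0, 123.0], [585.0, 66.0], [592.0, 37.0]]
0 [[206.0, 299.0], [175.0, 203.0], [157.0, 152.0], [149.0, 126.0]] [[539.0, 227.0], [560.0, 118.0], [572.0, 59.0], [577.0, 30.0]]
0.04 [[205.0, 304.0], [172.0, 212.0], [155.0, 161.0], [146.0, 136.0]] [[532.0, 223.0], [549.0, 113.0], [558.0, 53.0], [562.0, 24.0]]
0.08 [[204.0, 310.0], [170.0, 220.0], [152.0, 172.0], [143.0, 148.0]] [[526.0, 221.0], [538.0, 108.0], [544.0, 48.0], [548.0, 19.0]]
0.12 [[203.0, 315.0], [168.0, 230.0], [149.0, 183.0], [139.0, 159.0]] [[519.0, 218.0], [527.0, 104.0], [531.0, 44.0], [533.0, 14.0]]
```

Lever throw measures about 0 within ±0.03 in both views (the finger contact gives the same). Next I go round to the right side of the knob.

Emit:
{"op": "arm_command", "data": {
  "plan": [0,2,0,0,0,0,1,0,2,0,0,0,0,1,0,1.5,0,0,0,0,1,2.3,0,0,0,0,0,1,2.3,0,0,0,0,0,1,2.3,0,0,0,0,0,1,0,0,0,0,0,0,1]
}}

```text
time: 5.82
tool_pos: [0.5737, -0.0913, 0.1578]
ee_rot: [-3.141, 0.001, -0.05]
wrist_force: [-0.5, 0.4, 0.1]
width: 0.0005
```

```bash
python3 loc.py;python3 snap.py a3
```

```text
local mm 2.079157090930576 -87.36718869525292 [ 0.57370519 -0.09125911  0.15781113] [-3.14138824e+00  7.02667553e-04 -5.02093918e-02] [-0.5194047   0.42572152  0.05444228] 0.0005445432876583154 5.825
```

View pics/a3.png

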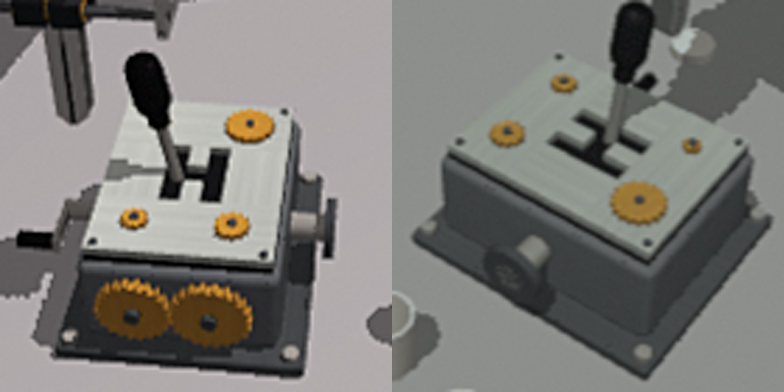

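Emit:
{"op": "arm_command", "data": {
  "plan": [-0.2,-1.5,0,0,0,0,1,0,-1,0,0,0,0,1,0,-1,0,0,0,0,1,0,-1,0,0,0,0,1,0,-1,0,0,0,0,1,0,-1,0,0,0,0,1,0,0,0,0,0,0,1]
}}

```text
time: 6.8
tool_pos: [0.5742, -0.025, 0.1583]
ee_rot: [-3.141, 0.0, -0.049]
wrist_force: [0.4, -1.5, 1.5]
width: 0.0004
```

```bash
python3 loc.py;python3 snap.py a4
```

```text
local mm -0.8644520721147366 -21.18586824931963 [ 0.57415244 -0.02501386  0.1583288 ] [-3.14103497e+00  9.26280468e-05 -4.92048785e-02] [ 0.40137831 -1.47786052  1.48335691] 0.00039138102633340497 6.8
```

View pics/a4.png

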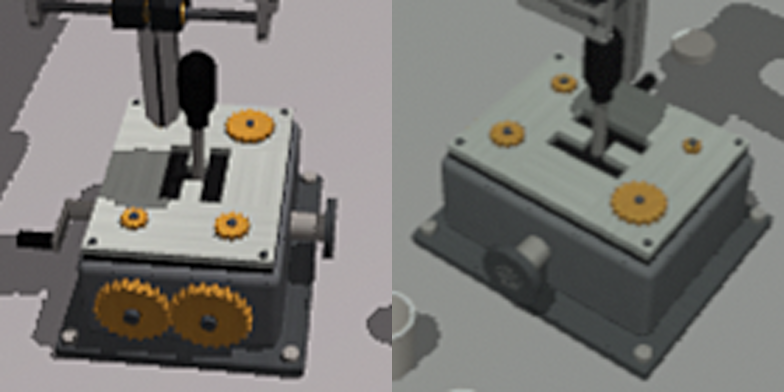

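It is halfway across. Pushing on to the left stop.

Emit:
{"op": "arm_command", "data": {
  "plan": [0,-0.7,0,0,0,0,1,0,-0.7,0,0,0,0,1,0,-0.4,0,0,0,0,1,0,0,0,0,0,0,1]
}}

```text
time: 7.4
tool_pos: [0.5748, -0.0076, 0.158]
ee_rot: [-3.141, 0.001, -0.05]
wrist_force: [-0.8, -1.7, -1.0]
width: 0.0006
```

```bash
python3 loc.py;python3 snap.py a5
```

```text
local mm -1.0667038693038646 -3.7186757895726186 [ 0.57484438 -0.00755921  0.15799855] [-3.14133632e+00  7.38844731e-04 -4.98509764e-02] [-0.82359906 -1.74978588 -1.03596005] 0.0006336014110543994 7.4
```

View pics/a5.png

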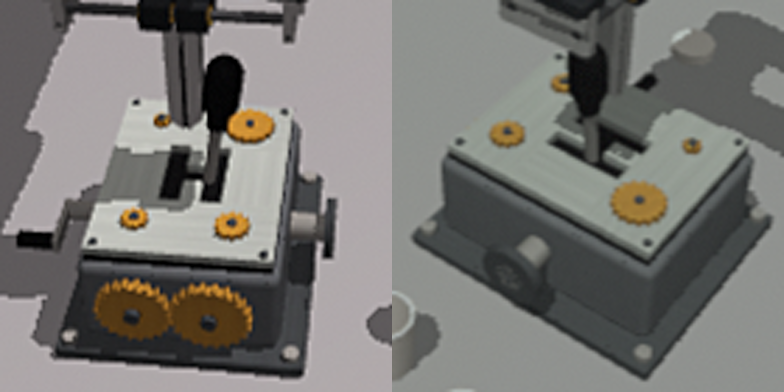

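Near the left slot line. I'll push on in small steps until the force rises.

Emit:
{"op": "arm_command", "data": {
  "plan": [0,-0.4,0,0,0,0,1,0,-0.2,0,0,0,0,1,0,0,0,0,0,0,1]
}}

```text
time: 7.88
tool_pos: [0.5752, -0.002, 0.1582]
ee_rot: [3.142, 0.001, -0.05]
wrist_force: [-0.2, -2.9, -1.4]
width: 0.0003
```

```bash
python3 loc.py
```

```text
local mm -1.0350540215311659 1.8920827982312767 [ 0.57516313 -0.00195743  0.15824978] [ 3.14152545e+00  5.47539314e-04 -5.02668456e-02] [-0.1882123  -2.91476282 -1.38045638] 0.00026004143697042385 7.875
```

Emit:
{"op": "arm_command", "data": {
  "plan": [0,-0.3,0,0,0,0,1,0,0,0,0,0,0,1]
}}

```text
time: 8.12
tool_pos: [0.5754, 0.0011, 0.1585]
ee_rot: [-3.142, 0.0, -0.05]
wrist_force: [-0.1, -2.6, -2.3]
width: 0.0007
```

```bash
python3 loc.py
```

```text
local mm -0.941410110936446 4.997279381639248 [0.57541557 0.00113891 0.15847942] [-3.14152360e+00  9.72338945e-05 -5.02049321e-02] [-0.13746161 -2.61352596 -2.30871229] 0.0006878133707595303 8.125
```

Emit:
{"op": "arm_command", "data": {
  "plan": [0,-0.3,0,0,0,0,1,0,0,0,0,0,0,1]
}}

```text
time: 8.38
tool_pos: [0.5755, 0.003, 0.1584]
ee_rot: [3.139, 0.0, -0.051]
wrist_force: [-0.0, -5.6, -1.7]
width: 0.0006
```

```bash
python3 loc.py; python3 big.py b2;  python3 - <<'E'
from h import *
for a in [.1,.15,.2]:
  for t in [-.06,-.03,0,.03]:
    q=lev(t,a,[.085,.138,.165,.178])
    print(a,t,((proj("scene",q)-[205,160])*5).round(0).tolist(),((proj("side",q)-[270,165])*5+[400,0]).round(0).tolist())
E
```

```text
local mm -0.9058860804310516 6.898350910917733 [0.57554834 0.00303567 0.15841993] [ 3.13940056e+00  1.15696837e-04 -5.08944160e-02] [-0.0144125  -5.55877322 -1.68430736] 0.0006019617320495414 8.375
0.1 -0.06 [[266.0, 293.0], [275.0, 194.0], [280.0, 140.0], [283.0, 113.0]] [[515.0, 263.0], [520.0, 177.0], [523.0, 129.0], [524.0, 105.0]]
0.1 -0.03 [[265.0, 297.0], [274.0, 200.0], [279.0, 147.0], [281.0, 121.0]] [[510.0, 261.0], [511.0, 172.0], [512.0, 123.0], [512.0, 99.0]]
0.1 0 [[264.0, 301.0], [273.0, 206.0], [277.0, 154.0], [279.0, 128.0]] [[505.0, 258.0], [502.0, 168.0], [501.0, 118.0], [501.0, 93.0]]
0.1 0.03 [[263.0, 304.0], [271.0, 212.0], [275.0, 161.0], [278.0, 136.0]] [[499.0, 255.0], [494.0, 164.0], [491.0, 113.0], [489.0, 88.0]]
0.15 -0.06 [[276.0, 295.0], [292.0, 196.0], [300.0, 143.0], [305.0, 117.0]] [[509.0, 270.0], [510.0, 188.0], [510.0, 142.0], [510.0, 119.0]]
0.15 -0.03 [[275.0, 298.0], [290.0, 202.0], [299.0, 150.0], [303.0, 124.0]] [[504.0, 267.0], [501.0, 183.0], [500.0, 137.0], [499.0, 113.0]]
0.15 0 [[274.0, 302.0], [289.0, 208.0], [297.0, 157.0], [301.0, 132.0]] [[499.0, 265.0], [492.0, 179.0], [489.0, 131.0], [487.0, 108.0]]
0.15 0.03 [[273.0, 306.0], [288.0, 214.0], [296.0, 165.0], [300.0, 140.0]] [[494.0, 262.0], [484.0, 175.0], [478.0, 127.0], [476.0, 102.0]]
0.2 -0.06 [[285.0, 297.0], [308.0, 200.0], [320.0, 148.0], [326.0, 122.0]] [[503.0, 277.0], [500.0, 199.0], [498.0, 156.0], [497.0, 135.0]]
0.2 -0.03 [[284.0, 300.0], [307.0, 206.0], [319.0, 154.0], [325.0, 129.0]] [[498.0, 274.0], [491.0, 195.0], [487.0, 151.0], [485.0, 129.0]]
0.2 0 [[284.0, 304.0], [305.0, 211.0], [317.0, 161.0], [323.0, 136.0]] [[493.0, 272.0], [482.0, 190.0], [476.0, 145.0], [474.0, 123.0]]
0.2 0.03 [[283.0, 308.0], [304.0, 218.0], [316.0, 169.0], [322.0, 144.0]] [[488.0, 269.0], [474.0, 186.0], [466.0, 141.0], [462.0, 118.0]]
```

View pics/b2.png

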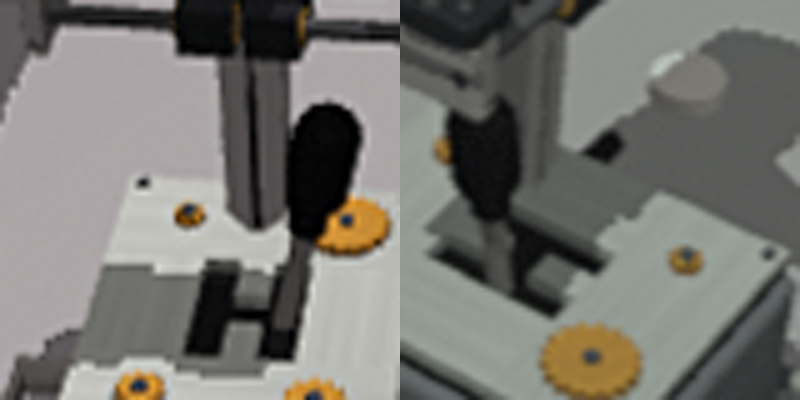

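The force has risen at the left stop and the pictures fit across ≈ +0.2, throw ≈ 0. Now I back off and go round to the far side.

Emit:
{"op": "arm_command", "data": {
  "plan": [0,1.5,0,0,0,0,1,0,2,0,0,0,0,1,2,0,0,0,0,0,1,2,0,0,0,0,0,1,1.7,0,0,0,0,0,1,0,-2,0,0,0,0,1,0,-2,0,0,0,0,1,0,-2,0,0,0,0,1]
}}

```text
time: 9.48
tool_pos: [0.6334, 0.0279, 0.1588]
ee_rot: [-3.141, -0.0, -0.05]
wrist_force: [0.2, 0.5, -0.0]
width: 0.0004
```

```bash
python3 loc.py; python3 snap.py a6
```

```text
local mm 55.550308351487864 34.67214190646437 [0.63335195 0.02788377 0.15876294] [-3.14117528e+00 -1.34847798e-04 -4.95838843e-02] [ 0.16683158  0.52309712 -0.01522803] 0.00044240478336305403 9.475
```

View pics/a6.png

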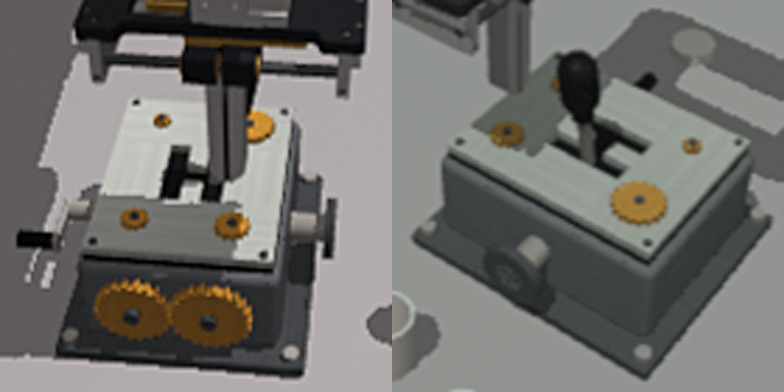

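Behind the knob on the far side. Pushing toward the near-left end.

Emit:
{"op": "arm_command", "data": {
  "plan": [-1,0,0,0,0,0,1,-1,0,0,0,0,0,1,-1,0,0,0,0,0,1,-1,0,0,0,0,0,1,-1,0,0,0,0,0,1,-1,0,0,0,0,0,1,-0.5,0,0,0,0,0,1,0,0,0,0,0,0,1]
}}

```text
time: 10.58
tool_pos: [0.5683, 0.0293, 0.1585]
ee_rot: [3.142, 0.001, -0.05]
wrist_force: [1.5, -1.0, -0.4]
width: 0.0008
```

```bash
python3 loc.py; python3 snap.py a7
```

```text
local mm -9.445721749799489 32.79389000248933 [0.56834497 0.02933433 0.15845727] [ 3.14154986e+00  6.64079563e-04 -5.04002068e-02] [ 1.46412377 -1.00699349 -0.38927233] 0.0008174656712852628 10.575
```

View pics/a7.png

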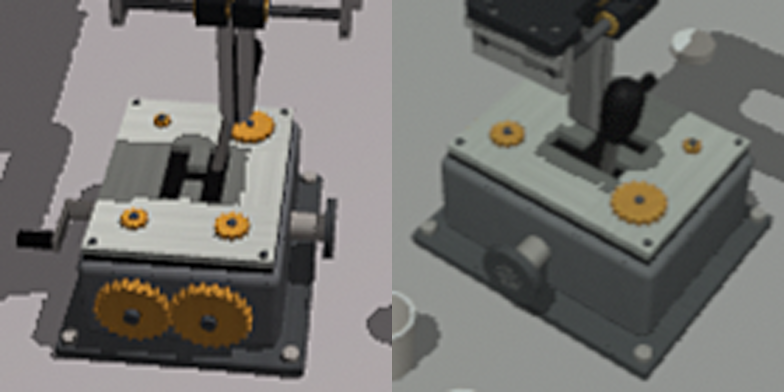

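The lever is moving down the slot. Smaller steps from here.

Emit:
{"op": "arm_command", "data": {
  "plan": [-0.4,0,0,0,0,0,1,-0.4,0,0,0,0,0,1,0,0,0,0,0,0,1]
}}

```text
time: 11.05
tool_pos: [0.5606, 0.0298, 0.1585]
ee_rot: [-3.141, 0.0, -0.05]
wrist_force: [1.8, -0.4, -0.8]
width: 0.0004
```

Emit:
{"op": "arm_command", "data": {
  "plan": [-0.3,0,0,0,0,0,1,0,0,0,0,0,0,1]
}}

```text
time: 11.3
tool_pos: [0.5581, 0.0299, 0.1586]
ee_rot: [-3.142, -0.001, -0.05]
wrist_force: [3.3, -0.1, -2.4]
width: 0.0002
```

```bash
python3 loc.py; python3 snap.py a8
```

```text
local mm -19.69046657991192 32.816997788382565 [0.55811483 0.0298817  0.15855882] [-3.14153043e+00 -8.91530304e-04 -5.03839662e-02] [ 3.34458726 -0.12947795 -2.40557287] 0.00021240924982012454 11.3
```

View pics/a8.png

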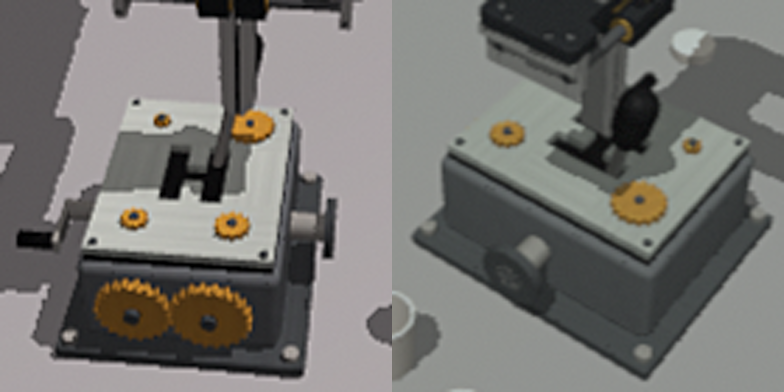

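Emit:
{"op": "arm_command", "data": {
  "plan": [-0.2,0,0,0,0,0,1,0,0,0,0,0,0,1]
}}

```text
time: 11.65
tool_pos: [0.5566, 0.0299, 0.1585]
ee_rot: [3.141, -0.002, -0.05]
wrist_force: [5.4, -0.2, -3.0]
width: 0.0004
```

Emit:
{"op": "arm_command", "data": {
  "plan": [-0.2,0,0,0,0,0,1,0,0,0,0,0,0,1]
}}

```text
time: 11.9
tool_pos: [0.5552, 0.0298, 0.1583]
ee_rot: [3.141, -0.003, -0.051]
wrist_force: [7.5, -1.5, -4.4]
width: 0.0007
```

Emit:
{"op": "arm_command", "data": {
  "plan": [-0.2,0,0,0,0,0,1,0,0,0,0,0,0,1]
}}

```text
time: 12.15
tool_pos: [0.5539, 0.0298, 0.1583]
ee_rot: [3.141, -0.005, -0.051]
wrist_force: [9.0, 0.1, -6.0]
width: 0.0006
```

Force is building steadily past the predicted home position, with the lever apparently at its stop. I'll back off and measure.

Emit:
{"op": "arm_command", "data": {
  "plan": [1.5,0,0,0,0,0,1,2,0,0,0,0,0,1,2,0,0,0,0,0,1,2,0,0,0,0,0,1,0,2.5,0,0,0,0,1,0,2.5,0,0,0,0,1,0,2.5,0,0,0,0,1,0,0,0,0,0,0,1]
}}

```text
time: 13.15
tool_pos: [0.6223, -0.0497, 0.1582]
ee_rot: [-3.141, 0.003, -0.053]
wrist_force: [0.5, 0.5, -0.4]
width: 0.0006
```

```bash
python3 loc.py; python3 big.py b3;  python3 - <<'E'
from h import *
for a in [.2]:
  for t in [-.31,-.28,-.25,-.22]:
    q=lev(t,a,[.085,.138,.165,.178])
    print(a,t,((proj("scene",q)-[205,160])*5).round(0).tolist(),((proj("side",q)-[270,165])*5+[400,0]).round(0).tolist())
E
```

```text
local mm 48.51615979846451 -43.40459236877122 [ 0.62233124 -0.04973066  0.15820323] [-3.14136345e+00  2.58618167e-03 -5.29413701e-02] [ 0.53207697  0.45995463 -0.38873986] 0.0006210468109989539 13.15
0.2 -0.31 [[291.0, 273.0], [317.0, 164.0], [331.0, 106.0], [338.0, 78.0]] [[544.0, 305.0], [571.0, 246.0], [585.0, 214.0], [593.0, 197.0]]
0.2 -0.28 [[291.0, 275.0], [316.0, 167.0], [330.0, 110.0], [337.0, 82.0]] [[539.0, 301.0], [562.0, 240.0], [575.0, 206.0], [581.0, 189.0]]
0.2 -0.25 [[290.0, 278.0], [315.0, 171.0], [329.0, 114.0], [335.0, 86.0]] [[534.0, 297.0], [554.0, 234.0], [565.0, 198.0], [570.0, 180.0]]
0.2 -0.22 [[289.0, 280.0], [314.0, 175.0], [327.0, 118.0], [334.0, 90.0]] [[530.0, 294.0], [545.0, 228.0], [554.0, 191.0], [559.0, 172.0]]
```

View pics/b3.png

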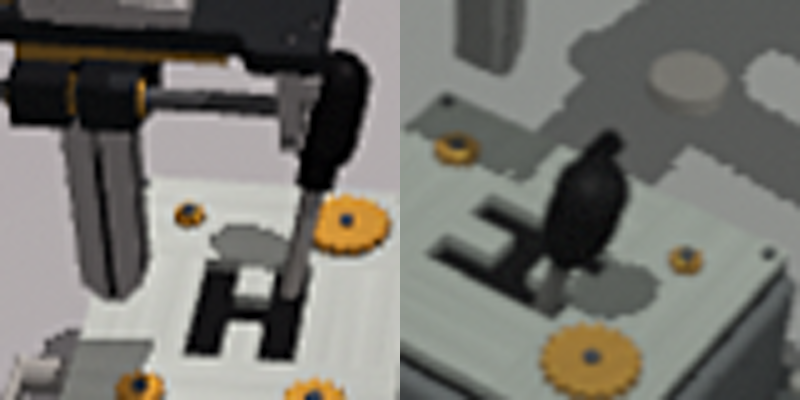

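The lever stands in the near-left slot and both views fit throw ≈ -0.28 ±0.03. To make sure it's home I'll repeat the push, a bit firmer, and watch where contact starts.

Emit:
{"op": "arm_command", "data": {
  "plan": [0,-2.5,0,0,0,0,1,0,-2.5,0,0,0,0,1,0,-2.6,0,0,0,0,1,-2,0,0,0,0,0,1,-2,0,0,0,0,0,1,-1.5,0,0,0,0,0,1,-0.7,0,0,0,0,0,1,0,0,0,0,0,0,1]
}}

```text
time: 14.25
tool_pos: [0.5648, 0.0312, 0.1587]
ee_rot: [-3.141, -0.0, -0.049]
wrist_force: [0.5, -0.5, -0.4]
width: 0.0003
```

Emit:
{"op": "arm_command", "data": {
  "plan": [-0.3,0,0,0,0,0,1,0,0,0,0,0,0,1]
}}

```text
time: 14.5
tool_pos: [0.5621, 0.0307, 0.1584]
ee_rot: [3.142, 0.0, -0.05]
wrist_force: [-0.1, 0.1, -0.2]
width: 0.0007
```

Emit:
{"op": "arm_command", "data": {
  "plan": [-0.3,0,0,0,0,0,1,0,0,0,0,0,0,1]
}}

```text
time: 14.75
tool_pos: [0.5591, 0.0307, 0.1585]
ee_rot: [3.142, -0.001, -0.051]
wrist_force: [0.0, -0.6, -0.3]
width: 0.0003
```

Emit:
{"op": "arm_command", "data": {
  "plan": [-0.3,0,0,0,0,0,1,0,0,0,0,0,0,1]
}}

```text
time: 15.0
tool_pos: [0.5571, 0.0307, 0.1586]
ee_rot: [3.141, -0.003, -0.051]
wrist_force: [5.7, 0.2, -2.7]
width: 0.0005
```

```bash
python3 loc.py
```

```text
local mm -20.759152819681994 33.61981013474245 [0.55708863 0.03073816 0.15855695] [ 3.14139029e+00 -3.10042763e-03 -5.05942679e-02] [ 5.65056796  0.2050954  -2.67830797] 0.0005107310987225631 15.0
```

Emit:
{"op": "arm_command", "data": {
  "plan": [-0.4,0,0,0,0,0,1,-0.4,0,0,0,0,0,1,0,0,0,0,0,0,1]
}}

```text
time: 15.38
tool_pos: [0.5515, 0.0308, 0.1582]
ee_rot: [3.141, -0.009, -0.051]
wrist_force: [12.7, -0.7, -7.0]
width: 0.0006
```

Emit:
{"op": "arm_command", "data": {
  "plan": [1.5,0,0,0,0,0,1,2,0,0,0,0,0,1,2,0,0,0,0,0,1,2,0,0,0,0,0,1,2,0,-3,0,0,0,1,0,0,-4,0,0,0,1,0,0,-4,0,0,0,1,0,0,-4,0,0,0,1]
}}

```text
time: 16.38
tool_pos: [0.642, 0.0267, 0.3094]
ee_rot: [-3.142, 0.003, -0.05]
wrist_force: [1.1, -0.3, -0.6]
width: 0.0005
```

Emit:
{"op": "arm_command", "data": {
  "plan": [0,5,0,0,0,0,1,0,5,0,0,0,0,1,0,5,0,0,0,0,1,0,5,0,0,0,0,1,0,0,0,0,0,0,1]
}}

```text
time: 17.0
tool_pos: [0.6315, -0.1766, 0.3073]
ee_rot: [-3.141, 0.004, -0.056]
wrist_force: [-0.1, 0.5, 0.3]
width: 0.0006
```

```bash
python3 loc.py; python3 big.py b4; python3 -c "
import cv2
from bench import cams
cv2.imwrite('pics/scF.png',cams.snapshot('scene')['pixels'][:,:,::-1])"
```

```text
local mm 64.12453560193065 -169.6059283139738 [ 0.63146047 -0.17656541  0.30733675] [-3.14123765  0.00380912 -0.05587992] [-0.14111312  0.49793871  0.30459854] 0.0005541991678432566 17.0
```

View pics/b4.png

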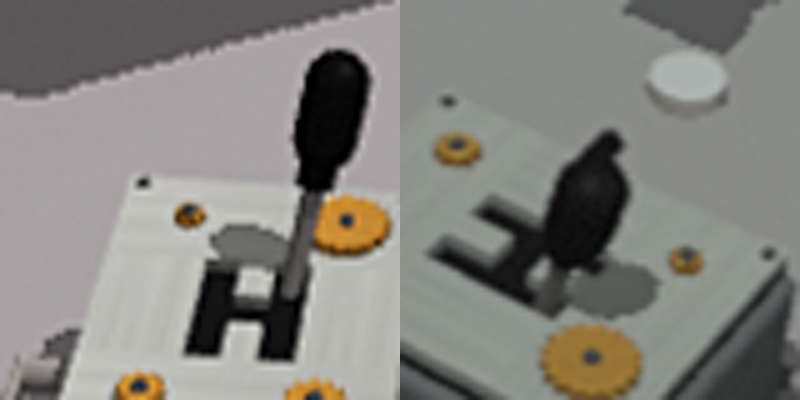

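View pics/scF.png

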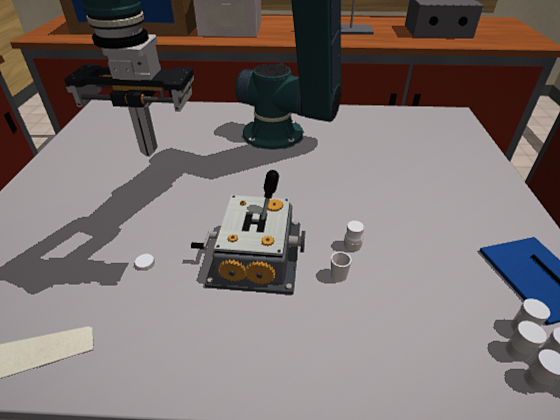

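```bash
python3 - <<'E'
from h import *
k=tri([("scene",np.array([333,117])/5+[205,160]),("side",np.array([188,207])/5+[270,165])]).x
d=k[:2]-P0[:2];c,s=np.cos(P0[2]),np.sin(P0[2]);print(k,c*d[0]+s*d[1],-s*d[0]+c*d[1])
from bench import close_job
print(close_job())
E
```

```text
[0.53039233 0.02966902 0.17258473] -0.047365757994755786 0.0311858161761582
the job is handed in; nothing more can be done
None
```

The selector lever is in the near-left slot, the one marked by the 40 mm wheel, and fully home as far as my checks show. The job is handed in at about 17 s of the 59 s allowed.

I kept the fingers shut throughout and only pushed with their outside. The lever went along the right slot to the cross passage, then across to the left stop, then toward the robot to the end of the slot.

**Last checks:**
- **Knob position:** I triangulated the knob at (-47, +31) mm in the gearbox frame, against an expected (-46, +33) mm. That is within the calibration error of about 2 mm.
- **Fully home:** a second push at 12.7 N met the stop at the same place and did not move the lever.
- **Other objects:** the jar, cup and cap are at the same pixels as at the start, and the arm was clear of everything at hand-in.

**One disagreement:** comparing knob outlines by eye, the two cameras differed by about 0.03 rad on the tilt. The agreement between the two pushes is what settled that the lever was at its stop.

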